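Put the fuller washer tin in the stock bin

TASK

Two identical closed tins of washers stand on the workshop bench, one nearly full and one nearly used up. Lift the left tin (the robot's left) well clear of the bench, hold it still for a moment to feel its weight and set it down again, then lift the right one in the same way. Stand the heavier tin upright in the shallow grey bin and leave the lighter one standing upright on the bench outside the bin, setting the tins down rather than dropping them.

Things in the scene. Friction and masses are not known exactly. Their poses are not given: they have to be found in the camera images.
- tin_left_mid (a point): closed round bare-metal tin, 58 mm in diameter, 90 mm high, upright, lid fixed; of two identical tins the one on the robot's left (+y) at the start. The point is its centre, 45 mm above its underside; z is its upright axis. Loose washers inside: its centre of mass may lie 4 mm off the axis. It weighs either 0.57 to 0.69 kg (fuller) or 0.20 to 0.29 kg, the other tin the opposite.
- tin_right_mid (a point): closed round bare-metal tin, 58 mm in diameter, 90 mm high, upright, lid fixed; of two identical tins the one on the robot's right (-y) at the start. The point is its centre, 45 mm above its underside; z is its upright axis. Loose washers inside: its centre of mass may lie 4 mm off the axis. It weighs either 0.57 to 0.69 kg (fuller) or 0.20 to 0.29 kg, the other tin the opposite.
- bin_in (a point): shallow open-topped square bin of grey plastic, fixed to the bench, 162 x 162 mm outside and 40 mm high, walls and floor 6 mm thick, 150 x 150 mm inside and empty. This point is the centre of its inner floor, 6 mm above the bench; x and y run along its walls.
Things that resemble listed ones, but are neither listed nor needed, are in the scene too. What is shaped like the part that bears tin_right_mid but orange or turquoise is not meant.

How it is judged:
On the way, in this order (a step that is already met when the one before it is completed fails the run):
1. the left tin is held with its centre at least 70 mm above the bench (25 mm clear), while the right one stands (height (world z) of tin_left_mid above 0.07 m and height (world z) of tin_right_mid below 0.06 m), for 0.3 s.
2. then the right tin is held in the same way, while the left one stands, set down (height (world z) of tin_right_mid above 0.07 m and height (world z) of tin_left_mid below 0.06 m), for 0.3 s.
At the end, for the whole second after the job is handed in: The heavier tin stands inside the bin, upright within about 10 degrees and at rest, its full weight (over 4.2 N, which the lighter tin does not reach) on the bin; the lighter tin stands upright within about 10 degrees and at rest on the bench, its centre more than 100 mm from the bin's centre (((horizontal distance between tin_left_mid and bin_in below 0.066 m and height (world z) of tin_left_mid below 0.058 m and angle between each of tin_left_mid, tin_right_mid's own z axis and vertical below 0.17 rad and contact force between tin_left and bin above 4.2 N and height (world z) of tin_right_mid below 0.05 m and horizontal distance between tin_right_mid and bin_in above 0.1 m and linear speed of each of tin_left, tin_right below 0.03 m/s) or (horizontal distance between tin_right_mid and bin_in below 0.066 m and height (world z) of tin_right_mid below 0.058 m and angle between each of tin_right_mid, tin_left_mid's own z axis and vertical below 0.17 rad and contact force between tin_right and bin above 4.2 N and height (world z) of tin_left_mid below 0.05 m and horizontal distance between tin_left_mid and bin_in above 0.1 m and linear speed of each of tin_right, tin_left below 0.03 m/s))); the robot touches nothing.
It fails at once if a tin is let go while its centre is more than 90 mm above the bench, 45 mm or so above where it would stand (dropped) ((height (world z) of tin_left_mid above 0.09 m and contact force between tin_left and the fingers below 0.2 N) or (height (world z) of tin_right_mid above 0.09 m and contact force between tin_right and the fingers below 0.2 N)).
It also fails if it takes over 56 s, if anything falls off the work surface, if the arm or the gripper's body presses on something with over 40 N, if the wrist force passes 120 N, or if a joint passes its speed limit or range.

ROBOT

A 6-joint arm with a two-finger parallel gripper is mounted at the origin on the work surface. World frame = base frame: x ahead of the robot, y to its left, z up, the work surface at z = 0. Lengths are in m, angles in rad, forces in N, time in s.
With the tool pointing down it reaches from about 0.35 to 0.975 m from the base axis. Payload 4.9 kg.
Tool frame: the origin (TCP) lies at the very end of the fingers, on their centre line; the grasp point (between the pads) lies 19 mm behind it; z points along the fingers, x is the direction in which the jaws open and shut, and the axes are right-handed (so a half turn about z gives the same grasp; the last joint's range is limited). The gripper opens to 85 mm and grips with 20 to 120 N. Pads are 22 mm wide; open, the fingers measure 114 mm over their backs; the gripper's body (76 mm by 85 mm) begins 54 mm behind the grasp point. The pads swing forward as they close: fully open they stand 13 mm farther back than shut.
Start: joints at [1.033, 0.053, 1.613, -0, 1.476, -0.119], TCP at [0.254, 0.571, 0.231] pointing down, gripper open.
Joint ranges: [-3.01, 3.01], [-1.01, 2.22], [0.06, 2.58], [-1.02, 4.17], [0.09, 2.62], [-3.14, 3.14]. Speed limits (rad/s): [2.57, 2.57, 3.14, 3.14, 3.14, 3.14].

INTERFACE

Orientations are given as a rotation vector (axis times angle).
In Python, from station import readout, viewer, ctrl, nets gives the robot as it stands. The module is installed in compiled form; this text tells all that it offers.
- The arm moves only by the tool step_arm, never from a script. Its argument "moves" is a list that holds one entry, the list of rows, each a list of 4 numbers: the shift along the world's x, y, z in cm, then the turn about the world's z in rad. In form: [[[dx, dy, dz, yaw], ...]]. A call has 1 to 10 rows; each row shifts and turns the commanded pose from where the row before left it; what a row does not reach is not made up. A row lasts 1/12 s, in which the tool goes at most 41.7 mm and 7.16 degrees, less where a joint would pass 70% of its speed; a pose out of reach is approached as far as the arm can. A call is refused whole if a number of a shift passes 4.17 or a number of a turn 0.125, either way. A call with a gripper value outside its range is refused whole. "grip" is the closure, from 0 (fully open) to 1 (shut), set as the call begins (left out, the last holds). The fingers move at their own pace and stop on an object; "squeeze" is the grip in N (left out, the last holds). Time passes only in rows, so rows that do not move let the fingers close. It gives the time, the measured TCP pose, the force and the opening at its end, in the units of the state.
- readout.get_obs(): the state, without advancing time (a new reading comes with each control period).
- viewer.get_image(name): name is "side" or "top" or "wrist"; returns the picture (400x640x3 uint8, blue, green, red); there is no depth.
- viewer.calibration(name): a dict with "camera_matrix" (3x3 intrinsics, pixels), "k1" (the pictures are not rectified: a ray, as slopes to the right and down, at radius r is drawn at 1 + k1 r^2 times it, then the intrinsics apply), "R" (3x3) and "t" (3): a world point X has camera coordinates R X + t. Camera axes: x right, y down, z forward; pixel columns grow to the right and rows downward; lengths in m; the calibration is good to about 2 mm. A picture is of the moment at which its call begins: read the wrist's pose just before it. calibration takes no time and is no camera call; for the wrist camera it gives the pose at the moment of the call.
- ctrl.finish_job(): hands the job in, once; it reports no verdict.
Trained networks look in the newest picture that a camera, given by its name, has taken for a name from the list of things; names that differ only in an ending like _2 or _b are one class to them, and where a whole thing is asked for, a point or a joint stands for the part that bears it (a point fixed in the world has none). Each returns a list of dicts, best first, with "confidence" (0 to 1); they miss things now and then, are a little off and sometimes report something else, mostly with a low value. They report only what shows in the picture. A call takes as long as a camera call. They do not tell look-alikes from the thing itself.
- nets.masks_of(camera, thing): "region" (400x640 bool, what is visible of it) and "box" ([left, top, right, bottom] in pixels, round what is visible of it).
- nets.pinpoint(camera, thing): "at" ([column, row] in pixels: a listed point, or the origin of a listed thing).
The state is a dict: "t": time; "q": joint angles; "dq": joint speeds; "effort": joint torques, N m; "tool_pos": TCP position; "tool_rot": TCP orientation; "contact_force": force on the tool from outside, world axes, zero at the start; "wrist_torque": the same for the moment, N m; "opening": finger opening in m.
Only numpy, scipy, OpenCV 4.12 (cv2) and the standard library are available. Lean on these libraries where they do the work, as an engineer would, in place of code of your own. Each camera call takes 0.05 s, during which the arm holds its last target. There are 200 camera calls.

## Working session

There is one attempt and no reset: what is moved stays moved. The work goes in short steps, Python scripts to look and compute and a tool call to move; the robot and the scene stay as the last step left them, time stands still between calls to the robot, and variables do not carry over. Pictures are saved under pics/ and viewed, about 8 in all and at most 12, crops included, and the job is handed in when it is done.

Besides the shell and the picture viewer there is one more tool, called after "Request:" in YAML: its name, and indented under it one key for each argument. step_arm: Moves the arm, as the interface text tells. Its arguments: {"type":"object","properties":{"moves":{"type":"array","items":{"type":"array","items":{"type":"array","items":{"type":"number"}}}},"grip":{"type":"number"},"squeeze":{"type":"number"}},"required":["moves"]}

```bash
mkdir -p pics
cat > h.py <<'E'
import numpy as np, cv2
from station import readout, viewer, ctrl, nets
def ray(c,px):
    K=c["camera_matrix"];K=np.array(K);R=np.array(c["R"]);t=np.array(c["t"])
    d=(np.array(px,float)-K[:2,2])/[K[0,0],K[1,1]]
    u=d.copy()
    for _ in range(30): u=d/(1+c["k1"]*(u@u))
    return -R.T@t, R.T@np.array([u[0],u[1],1])
def onz(c,px,z):
    o,r=ray(c,px); return o+r*(z-o[2])/r[2]
E
python3 - <<'E'
from h import *
print(readout.get_obs())
for n in("top","side"):
    im=viewer.get_image(n); cv2.imwrite(f"pics/{n}0.png",im); c=viewer.calibration(n)
    for th,z in(("tin_left_mid",.045),("bin_in",.006)):
        for d in nets.pinpoint(n,th): print(n,th,np.round(d["at"],1),round(d["confidence"],2),onz(c,d["at"],z).round(3))
E
```

```text
{'t': 0.0, 'q': array([ 1.03298153e+00,  5.33682849e-02,  1.61426855e+00,  2.50143907e-05,
        1.47601844e+00, -1.19013100e-01]), 'dq': array([-0.00013105, -0.00251578,  0.0009338 ,  0.00109847, -0.00022106,
        0.00129394]), 'effort': array([-5.69177719e-04, -3.93696892e+01, -3.70165873e+01, -2.01652301e-04,
        7.22744400e-03,  6.05539459e-07]), 'tool_pos': array([0.25384891, 0.57045204, 0.23007115]), 'tool_rot': array([ 2.63395152,  1.71064841, -0.00292392]), 'contact_force': array([0.07923491, 0.00166571, 0.27823484]), 'wrist_torque': array([-0.04226763, -0.0137051 , -0.01437212]), 'opening': 0.08544215952116671}
top tin_left_mid [220.4 206.7] 0.97 [0.468 0.192 0.045]
top bin_in [305.3 128.3] 0.56 [0.649 0.028 0.006]
side tin_left_mid [267.7 159.4] 0.77 [0.468 0.184 0.045]
side bin_in [363.8 172.9] 0.61 [0.644 0.022 0.006]
```

View pics/top0.png

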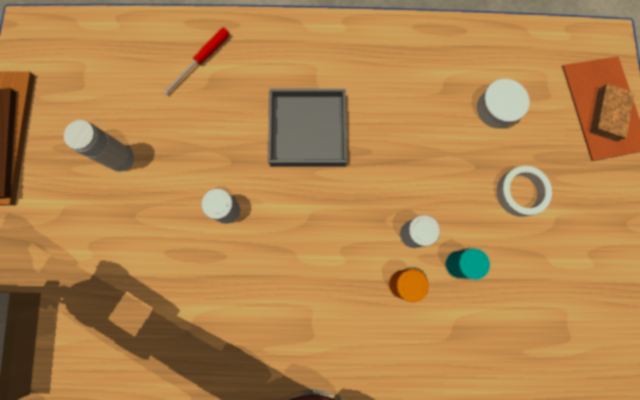

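View pics/side0.png

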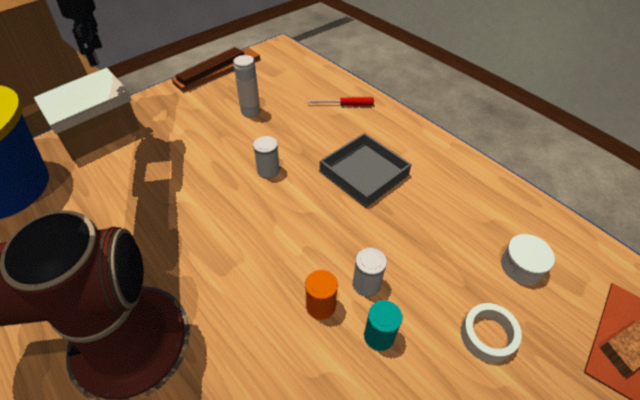

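Run:
```python
from h import *
for n in("top","side"):
    viewer.get_image(n); c=viewer.calibration(n)
    for th,z in(("tin_right_mid",.045),("tin_left_mid",.045),("bin_in",.006)):
        for d in nets.pinpoint(n,th): print(n,th,np.round(d["at"],1),round(d["confidence"],2),onz(c,d["at"],z).round(3))
        for d in nets.masks_of(n,th): print("  mask",d["box"],round(d["confidence"],2))
```

```text
top tin_right_mid [464.8 264.9] 0.8 [ 0.362 -0.293  0.045]
top tin_right_mid [420.8 230.2] 0.79 [ 0.429 -0.207  0.045]
top tin_right_mid [406.3 287.7] 0.6 [ 0.316 -0.177  0.045]
  mask [399.4, 214.5, 440.2, 247.8] 0.74
  mask [445.1, 248.5, 489.7, 281.7] 0.63
  mask [386.3, 271.5, 430.0, 303.5] 0.55
top tin_left_mid [220.  206.6] 0.94 [0.468 0.193 0.045]
  mask [197.5, 187.5, 238.2, 224.1] 0.79
top bin_in [305. 129.] 0.97 [0.647 0.028 0.006]
  mask [264.3, 88.3, 345.5, 170.0] 0.97
side tin_right_mid [321.2 296.8] 0.97 [ 0.322 -0.181  0.045]
side tin_right_mid [382.6 324.4] 0.77 [ 0.369 -0.294  0.045]
side tin_right_mid [370.9 272.4] 0.73 [ 0.43  -0.205  0.045]
  mask [305.9, 269.4, 337.9, 321.3] 0.88
  mask [364.2, 298.6, 403.6, 351.7] 0.81
  mask [353.4, 247.9, 385.9, 297.1] 0.66
side tin_left_mid [266.4 157.2] 0.83 [0.47  0.192 0.045]
  mask [253.7, 139.5, 280.7, 178.2] 0.57
side bin_in [362.4 170.8] 0.64 [0.647 0.029 0.006]
  mask [318.7, 133.0, 411.7, 207.0] 0.8
```

The top view shows these:
- **Left tin:** about (218,205), world (0.468, 0.192).
- **Right tin:** about (422,231), bare metal, world (0.430, -0.206).
- **Look-alikes:** orange can at (412,285), turquoise can at (470,264), tall grey bottle at (100,145), and a wide white tin at (505,100).
- **Bin:** about (308,127), world (0.648, 0.028).

I choose the two bare-metal ones. The side view agrees, with the left tin at (266,157) and the right tin at (370,272).

Request:
step_arm:
  moves:
    - [[2.0,-3.2,0,0],[2.0,-3.2,0,0],[2.0,-3.2,0,0],[2.0,-3.2,0,0],[2.0,-3.2,0,0],[2.0,-3.2,0,0],[2.0,-3.2,0,0],[2.0,-3.2,0,0],[2.0,-3.2,0,0],[2.0,-3.2,0,0]]
  grip: 0
  squeeze: 60

```text
t: 1.83
tool_pos: [0.4548, 0.2493, 0.2316]
tool_rot: [2.635, 1.711, 0.001]
contact_force: [0.6, 0.7, -0.1]
opening: 0.0852
```

```bash
cat > look.py <<'E'
from h import *
import sys
name,z=sys.argv[1],float(sys.argv[2]); o=readout.get_obs(); print(o["t"],o["tool_pos"].round(4))
c=viewer.calibration("wrist"); im=viewer.get_image("wrist"); cv2.imwrite(f"pics/{sys.argv[3]}.png",im)
for d in nets.pinpoint("wrist",name): print(np.round(d["at"],1),round(d["confidence"],2),onz(c,d["at"],z).round(4))
E
python3 look.py tin_left_mid .045 w1
```

```text
1.8333 [0.4548 0.2493 0.2316]
```

View pics/w1.png

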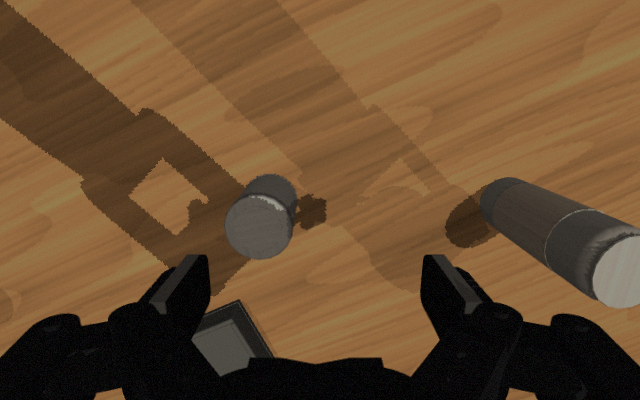

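The wrist view shows the bare-metal left tin, with its lid centred at about (259,225). The tall bottle is at right and the bin at bottom left. I'll compute the position from the lid at z=0.09.

Run:
```python
from h import *
c=viewer.calibration("wrist")
print(onz(c,(259,226),.09),onz(c,(226,226),.09),onz(c,(292,226),.09), onz(c,(239,302),.04))
viewer.get_image("wrist")
for d in nets.masks_of("wrist","tin_left_mid"): print(d["box"],d["confidence"])
```

```text
[0.46947582 0.18934086 0.09      ] [0.4579799  0.16378472 0.09      ] [0.48094246 0.21478603 0.09      ] [0.55095816 0.11562355 0.04      ]
[227.2, 169.0, 300.5, 256.6] 0.9
```

Request:
step_arm:
  moves:
    - [[0.7,-3.0,0,0],[0.7,-2.9,0,0],[0,0,-3.5,0],[0,0,-3.5,0],[0,0,-3.5,0],[0,0,0,0]]

```text
t: 2.53
tool_pos: [0.4623, 0.1918, 0.1185]
tool_rot: [-2.629, -1.711, 0.021]
contact_force: [-1.3, 0.5, -0.6]
opening: 0.0855
```

Request:
step_arm:
  moves:
    - [[0,0,0,0],[0,0,0,0],[0,0,0,0]]

```text
t: 2.78
tool_pos: [0.4699, 0.1931, 0.1295]
tool_rot: [2.632, 1.712, 0.008]
contact_force: [-0.2, -0.3, -0.5]
opening: 0.0856
```

```bash
python3 look.py tin_left_mid .045 w2
```

```text
2.7833 [0.4699 0.1931 0.1295]
```

View pics/w2.png

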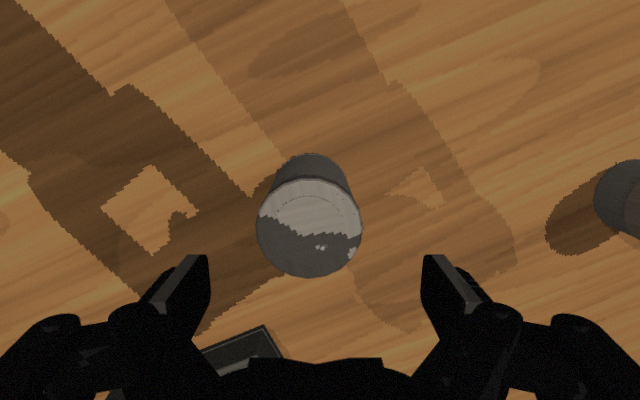

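The lid is centred at about (309,228), between the jaws (centre column about 316). Descending gently.

Run:
```python
from h import *
c=viewer.calibration("wrist"); print(readout.get_obs()["tool_pos"])
print(onz(c,(309,228),.09))
```

```text
[0.46978867 0.1927519  0.1292    ]
[0.46774997 0.1904027  0.09      ]
```

Request:
step_arm:
  moves:
    - [[-0.2,-0.2,-1.5,0],[0,0,-2,0],[0,0,-2,0],[0,0,-2,0],[0,0,-1.2,0],[0,0,-0.5,0],[0,0,0,0],[0,0,0,0],[0,0,0,0]]

```text
t: 3.63
tool_pos: [0.4674, 0.1903, 0.0359]
tool_rot: [2.634, 1.711, 0.004]
contact_force: [0.6, -0.5, 0.2]
opening: 0.0857
```

Request:
step_arm:
  moves:
    - [[0,0,0,0],[0,0,0,0],[0,0,0,0],[0,0,0,0],[0,0,0,0],[0,0,0,0],[0,0,0,0],[0,0,0,0],[0,0,0,0],[0,0,0,0]]
  grip: 1
  squeeze: 60

```text
t: 4.47
tool_pos: [0.4671, 0.1904, 0.0357]
tool_rot: [2.634, 1.711, 0.003]
contact_force: [-0.7, 1.5, 5.1]
opening: 0.0577
```

Request:
step_arm:
  moves:
    - [[0,0,0.5,0],[0,0,1.0,0],[0,0,1.0,0],[0,0,0.8,0],[0,0,0.4,0],[0,0,0,0],[0,0,0,0],[0,0,0,0],[0,0,0,0],[0,0,0,0]]

```text
t: 5.3
tool_pos: [0.4657, 0.1898, 0.0706]
tool_rot: [-2.634, -1.711, 0.002]
contact_force: [0.4, -0.1, -6.5]
opening: 0.0574
```

Request:
step_arm:
  moves:
    - [[0,0,0,0],[0,0,0,0],[0,0,0,0],[0,0,0,0],[0,0,0,0],[0,0,0,0]]

```text
t: 5.8
tool_pos: [0.4662, 0.19, 0.0713]
tool_rot: [2.635, 1.711, 0.0]
contact_force: [0.0, -0.4, -6.2]
opening: 0.0576
```

Run:
```python
from h import *
o=readout.get_obs()
print(o["tool_pos"],o["contact_force"],o["effort"],o["opening"],o["t"])
viewer.get_image("side"); c=viewer.calibration("side")
for d in nets.masks_of("side","tin_left_mid"): print(d["box"],d["confidence"])
for i in range(6): viewer.get_image("top"); print(readout.get_obs()["contact_force"].round(2),readout.get_obs()["effort"][1:3].round(2))
```

```text
[0.46621548 0.18997965 0.07134634] [ 0.01351697 -0.41737724 -6.21242046] [-7.69988474e-04 -3.26552331e+01 -3.64685547e+01 -1.09370181e-02
 -1.36699883e-02 -1.91282578e-05] 0.05757820381427905 5.8
[252.0, 128.2, 278.1, 168.9] 0.88
[316.7, 134.5, 411.6, 206.6] 0.2
[ 0.66 -0.25 -6.05] [-32.66 -36.48]
[ 0.62  0.24 -6.27] [-32.67 -36.48]
[ 0.18  0.28 -6.56] [-32.67 -36.48]
[ 0.56 -0.05 -6.24] [-32.67 -36.48]
[-0.17  0.23 -6.86] [-32.67 -36.48]
[-0.06  0.02 -6.92] [-32.67 -36.48]
```

The left tin pulls about 6.4 N, so it is the fuller one. I'll set it down and confirm with the right tin.

Request:
step_arm:
  moves:
    - [[0,0,-0.8,0],[0,0,-1.0,0],[0,0,-0.9,0],[0,0,-0.5,0],[0,0,-0.3,0],[0,0,-0.2,0],[0,0,0,0],[0,0,0,0],[0,0,0,0]]

```text
t: 6.95
tool_pos: [0.4661, 0.19, 0.0357]
tool_rot: [-2.634, -1.711, 0.003]
contact_force: [-5.6, -1.4, 6.7]
opening: 0.0574
```

Request:
step_arm:
  moves:
    - [[0,0,0,0],[0,0,0,0],[0,0,0,0],[0,0,0,0],[0,0,0,0],[0,0,0,0],[0,0,0,0]]
  grip: 0

```text
t: 7.53
tool_pos: [0.4662, 0.19, 0.0343]
tool_rot: [2.635, 1.711, 0.0]
contact_force: [-0.1, 0.6, 0.6]
opening: 0.0851
```

Request:
step_arm:
  moves:
    - [[0,0,1,0],[0,0,2,0],[0,0,3,0],[0,0,3,0],[0,0,3,0],[0,0,2,0],[0,0,1,0],[0,0,0,0],[0,0,0,0],[0,0,0,0]]

```text
t: 8.37
tool_pos: [0.4651, 0.1897, 0.1823]
tool_rot: [-2.634, -1.71, 0.005]
contact_force: [-0.3, 0.1, 0.0]
opening: 0.0852
```

```bash
python3 look.py tin_left_mid .045 w3
python3 - <<'E'
from h import *
for d in nets.masks_of("wrist","tin_left_mid"): print(d["box"],d["confidence"])
for n in ("side","top"):
    viewer.get_image(n); c=viewer.calibration(n)
    for d in nets.pinpoint(n,"tin_left_mid"): print(n,d["at"],d["confidence"],onz(c,d["at"],.045))
E
```

```text
8.3667 [0.4651 0.1897 0.1823]
[274.0, 147.2, 360.8, 246.8] 0.76
side [267.2, 157.9] 0.84 [0.46981403 0.18875717 0.045     ]
top [219.8, 206.1] 0.87 [0.46926183 0.19333475 0.045     ]
```

Request:
step_arm:
  moves:
    - [[-0.2,-2.0,0,0.06],[-0.3,-3.5,0,0.07],[-0.3,-3.5,0,0.07],[-0.3,-3.5,0,0.07],[-0.4,-3.5,0,0.07],[-0.4,-3.5,0,0.07],[-0.4,-3.5,0,0.07],[-0.4,-3.5,0,0.07],[-0.4,-3.5,0,0.07],[-0.4,-3.5,0,0.07]]

```text
t: 9.55
tool_pos: [0.4306, -0.1467, 0.1844]
tool_rot: [1.896, 2.504, 0.0]
contact_force: [-0.0, -0.5, -0.3]
opening: 0.0859
```

Request:
step_arm:
  moves:
    - [[0,-3.0,0,0.07],[0,-2.0,0,0],[0,0,0,0],[0,0,0,0],[0,0,0,0],[0,0,0,0]]

```text
t: 10.05
tool_pos: [0.4312, -0.1941, 0.1841]
tool_rot: [-1.81, -2.567, -0.0]
contact_force: [0.7, 0.0, 0.2]
opening: 0.0858
```

```bash
python3 look.py tin_right_mid .045 w4
python3 - <<'E'
from h import *
for d in nets.masks_of("wrist","tin_right_mid"): print(d["box"],d["confidence"])
E
```

```text
10.05 [ 0.4312 -0.1941  0.1841]
[261.9, 135.4, 349.7, 231.1] 0.8
[150.9, 0.7, 258.4, 100.7] 0.68
[338.9, 2.0, 439.1, 98.7] 0.56
```

View pics/w4.png

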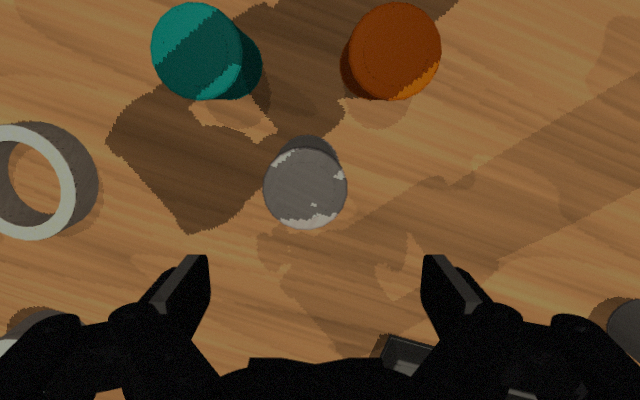

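The bare-metal right tin's lid is centred at about (306,189). The turquoise can (197,50) and orange can (395,50) are behind it, off the jaw line.

Run:
```python
from h import *
c=viewer.calibration("wrist"); print(readout.get_obs()["tool_pos"])
for p in((306,189),(265,189),(347,189)): print(onz(c,p,.09))
```

```text
[ 0.43129393 -0.19412402  0.18426881]
[ 0.42512075 -0.20255903  0.09      ]
[ 0.43456602 -0.22895364  0.09      ]
[ 0.41567731 -0.17619181  0.09      ]
```

Request:
step_arm:
  moves:
    - [[-0.25,-0.45,-1.5,0],[-0.25,-0.45,-2.5,0],[0,0,-2.5,0],[0,0,-2.5,0],[0,0,-2.5,0],[0,0,-1.8,0],[0,0,-1,0],[0,0,-0.5,0],[0,0,0,0],[0,0,0,0]]

```text
t: 11.03
tool_pos: [0.4269, -0.2043, 0.0373]
tool_rot: [1.811, 2.565, 0.0]
contact_force: [0.1, 0.4, 0.9]
opening: 0.0853
```

Request:
step_arm:
  moves:
    - [[0,0,0,0],[0,0,0,0],[0,0,0,0],[0,0,0,0],[0,0,0,0],[0,0,0,0],[0,0,0,0],[0,0,0,0],[0,0,0,0],[0,0,0,0]]
  grip: 1
  squeeze: 60

```text
t: 11.87
tool_pos: [0.4275, -0.2048, 0.0381]
tool_rot: [1.81, 2.564, 0.001]
contact_force: [-0.2, 1.4, 6.4]
opening: 0.0574
```

Request:
step_arm:
  moves:
    - [[0,0,0.5,0],[0,0,1.0,0],[0,0,1.0,0],[0,0,0.8,0],[0,0,0.4,0],[0,0,0,0],[0,0,0,0],[0,0,0,0],[0,0,0,0],[0,0,0,0]]

```text
t: 12.7
tool_pos: [0.4258, -0.2038, 0.0727]
tool_rot: [-1.811, -2.565, 0.0]
contact_force: [0.1, 0.2, -1.8]
opening: 0.0572
```

Request:
step_arm:
  moves:
    - [[0,0,0,0],[0,0,0,0],[0,0,0,0],[0,0,0,0],[0,0,0,0],[0,0,0,0]]

```text
t: 13.2
tool_pos: [0.4262, -0.204, 0.0733]
tool_rot: [1.812, 2.566, 0.0]
contact_force: [0.9, -0.5, -2.0]
opening: 0.0575
```

Run:
```python
from h import *
f=[]
for i in range(6): viewer.get_image("side"); f.append(readout.get_obs()["contact_force"])
print(np.mean(f,0))
for d in nets.masks_of("side","tin_right_mid"): print(d["box"],d["confidence"])
```

```text
[-0.08944547  0.03702151 -1.938399  ]
[364.3, 300.0, 402.7, 351.6] 0.98
[305.4, 272.1, 335.0, 322.5] 0.87
[357.3, 244.0, 385.1, 288.3] 0.68
```

The right tin pulls 1.9 N, so it is the lighter one. It stays on the bench, and I'll set it back down where it was.

Request:
step_arm:
  moves:
    - [[0,0,-0.8,0],[0,0,-1.0,0],[0,0,-0.9,0],[0,0,-0.5,0],[0,0,-0.3,0],[0,0,-0.1,0],[0,0,0,0],[0,0,0,0],[0,0,0,0]]

```text
t: 14.3
tool_pos: [0.4259, -0.2038, 0.0382]
tool_rot: [-1.81, -2.565, 0.0]
contact_force: [-4.8, 3.2, 9.4]
opening: 0.0568
```

Request:
step_arm:
  moves:
    - [[0,0,0,0],[0,0,0,0],[0,0,0,0],[0,0,0,0],[0,0,0,0],[0,0,0,0],[0,0,0,0]]
  grip: 0

```text
t: 14.88
tool_pos: [0.4261, -0.204, 0.0372]
tool_rot: [-1.812, -2.566, -0.0]
contact_force: [0.3, 0.4, 0.3]
opening: 0.0852
```

Request:
step_arm:
  moves:
    - [[0,0,1,0],[0,0,2,0],[0,0,3,0],[0,0,3,0],[0,0,3,0],[0,0,2,0],[0,0,1,0]]

```text
t: 15.47
tool_pos: [0.4277, -0.205, 0.1921]
tool_rot: [1.808, 2.561, 0.0]
contact_force: [0.5, 0.3, 0.4]
opening: 0.0854
```

Request:
step_arm:
  moves:
    - [[0.2,2.0,0,-0.06],[0.3,3.5,0,-0.07],[0.3,3.5,0,-0.07],[0.4,3.5,0,-0.07],[0.4,3.5,0,-0.07],[0.4,3.5,0,-0.07],[0.4,3.5,0,-0.07],[0.4,3.5,0,-0.07],[0.4,3.5,0,-0.07],[0.4,3.5,0,-0.07]]

```text
t: 16.3
tool_pos: [0.4615, 0.1328, 0.1869]
tool_rot: [-2.576, -1.798, 0.001]
contact_force: [0.5, 0.6, 0.2]
opening: 0.0853
```

Request:
step_arm:
  moves:
    - [[0.4,3.0,0,-0.07],[0,2.4,0,0],[0,0,0,0],[0,0,0,0],[0,0,0,0],[0,0,0,0],[0,0,0,0]]

```text
t: 16.88
tool_pos: [0.4662, 0.1839, 0.1872]
tool_rot: [2.636, 1.709, -0.0]
contact_force: [0.2, -0.5, -0.7]
opening: 0.0853
```

```bash
python3 look.py tin_left_mid .045 w5
python3 - <<'E'
from h import *
for d in nets.masks_of("wrist","tin_left_mid"): print(d["box"],d["confidence"])
c=viewer.calibration("wrist")
for n in ("side","top"):
    viewer.get_image(n); c=viewer.calibration(n)
    for th in("tin_left_mid","tin_right_mid"):
        for d in nets.pinpoint(n,th): print(n,th,d["at"],round(d["confidence"],2),onz(c,d["at"],.045).round(3))
E
```

```text
16.8833 [0.4662 0.1839 0.1872]
[282.7, 142.0, 367.9, 241.4] 0.71
side tin_left_mid [267.2, 160.6] 0.9 [0.464 0.181 0.045]
side tin_right_mid [370.6, 273.3] 0.84 [ 0.428 -0.206  0.045]
side tin_right_mid [383.9, 327.1] 0.78 [ 0.367 -0.299  0.045]
side tin_right_mid [318.5, 297.9] 0.56 [ 0.317 -0.179  0.045]
top tin_left_mid [220.0, 204.8] 0.89 [0.472 0.193 0.045]
top tin_right_mid [419.4, 233.0] 0.78 [ 0.423 -0.204  0.045]
top tin_right_mid [407.3, 288.3] 0.75 [ 0.315 -0.179  0.045]
top tin_right_mid [464.6, 262.7] 0.66 [ 0.366 -0.293  0.045]
```

View pics/w5.png

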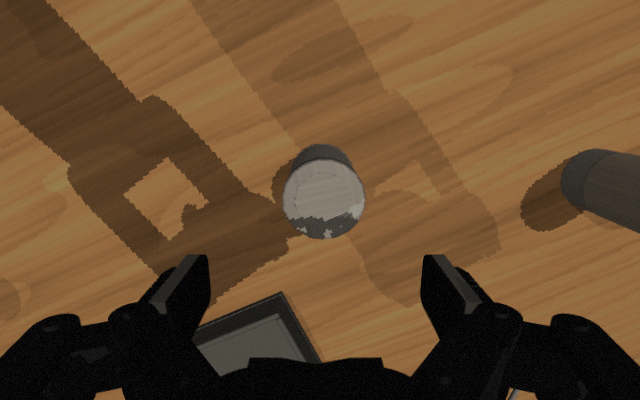

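The left tin stands where I put it, with its lid at about (323,198). The bin corner is at about (282,293).

Request:
step_arm:
  moves:
    - [[0.05,0.3,-1.5,0],[0.05,0.3,-2.5,0],[0,0,-2.5,0],[0,0,-2.5,0],[0,0,-2.5,0],[0,0,-2.0,0],[0,0,-1.2,0],[0,0,-0.5,0],[0,0,0,0],[0,0,0,0]]

```text
t: 18.17
tool_pos: [0.4679, 0.1912, 0.0362]
tool_rot: [2.634, 1.711, 0.002]
contact_force: [-0.1, 0.1, 0.7]
opening: 0.0855
```

Request:
step_arm:
  moves:
    - [[0,0,0,0],[0,0,0,0],[0,0,0,0],[0,0,0,0],[0,0,0,0],[0,0,0,0],[0,0,0,0],[0,0,0,0],[0,0,0,0],[0,0,0,0]]
  grip: 1
  squeeze: 80

```text
t: 19.0
tool_pos: [0.4686, 0.1909, 0.0374]
tool_rot: [2.633, 1.711, 0.004]
contact_force: [-0.9, -1.7, 6.4]
opening: 0.0572
```

Run:
```python
from h import *
viewer.get_image("top"); c=viewer.calibration("top")
for d in nets.pinpoint("top","bin_in")[:1]: print(onz(c,d["at"],.006))
# rim corners read off top0 (outer)
P=[onz(c,p,.04) for p in((269,90),(347,90),(347,165),(269,165))]; print(np.round(P,3),np.mean(P,0))
```

```text
[0.64694286 0.02874286 0.006     ]
[[ 0.72   0.106  0.04 ]
 [ 0.724 -0.06   0.04 ]
 [ 0.56  -0.06   0.04 ]
 [ 0.557  0.099  0.04 ]] [0.6401178  0.02115206 0.04      ]
```

Bin centre is about (0.643, 0.025), and the network and the rim corners agree within 7 mm, which fits the slack. Lifting the tin and carrying it over.

Request:
step_arm:
  moves:
    - [[0,0,0.5,0],[0,0,1.0,0],[0,0,1.5,0],[0,0,1.5,0],[0,0,1.5,0],[0,0,1.0,0],[0,0,0.5,0],[0,0,0,0],[0,0,0,0],[0,0,0,0]]

```text
t: 19.93
tool_pos: [0.4662, 0.1907, 0.109]
tool_rot: [-2.634, -1.711, 0.004]
contact_force: [0.2, -0.0, -6.5]
opening: 0.0572
```

Request:
step_arm:
  moves:
    - [[0.8,-0.7,0,0],[1.5,-1.4,0,0],[2.2,-2.1,0,0],[2.5,-2.3,0,0],[2.5,-2.3,0,0],[2.5,-2.3,0,0],[2.2,-2.1,0,0],[1.7,-1.6,0,0],[1.1,-1.0,0,0],[0.6,-0.6,0,0]]

```text
t: 20.77
tool_pos: [0.6444, 0.0244, 0.109]
tool_rot: [2.636, 1.708, -0.002]
contact_force: [-0.3, -0.1, -6.4]
opening: 0.0569
```

Request:
step_arm:
  moves:
    - [[0,0,0,0],[0,0,0,0],[0,0,0,0],[0,0,0,0],[0,0,0,0],[0,0,0,0]]

```text
t: 21.27
tool_pos: [0.6427, 0.0276, 0.1104]
tool_rot: [-2.634, -1.712, -0.0]
contact_force: [-0.0, 0.4, -7.4]
opening: 0.0571
```

Run:
```python
from h import *
cv2.imwrite("pics/s2.png",viewer.get_image("side")); t=viewer.get_image("top"); 
s=viewer.get_image("side")
cv2.imwrite("pics/both.png",np.hstack([cv2.resize(t[60:220,200:420],None,fx=1.8,fy=1.8),cv2.resize(s[60:220,260:480],None,fx=1.8,fy=1.8)]))
```

```text
(no output)
```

View pics/both.png

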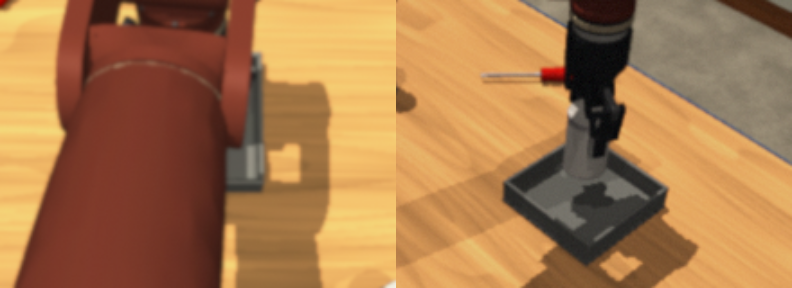

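The side view shows the tin hanging above the middle of the bin. Lowering it gently.

Request:
step_arm:
  moves:
    - [[0,0,-0.5,0],[0,0,-1.0,0],[0,0,-1.3,0],[0,0,-1.3,0],[0,0,-1.0,0],[0,0,-0.7,0],[0,0,-0.4,0],[0,0,0,0],[0,0,0,0],[0,0,0,0]]

```text
t: 22.25
tool_pos: [0.644, 0.0269, 0.0492]
tool_rot: [2.634, 1.711, 0.002]
contact_force: [-0.6, 0.2, -6.6]
opening: 0.0573
```

Request:
step_arm:
  moves:
    - [[0,0,-0.2,0],[0,0,-0.1,0],[0,0,-0.1,0],[0,0,0,0],[0,0,0,0],[0,0,0,0]]

```text
t: 22.75
tool_pos: [0.6432, 0.027, 0.0443]
tool_rot: [2.635, 1.711, 0.0]
contact_force: [0.8, 0.3, -6.4]
opening: 0.0572
```

Request:
step_arm:
  moves:
    - [[0,0,-0.1,0],[0,0,-0.1,0],[0,0,0,0],[0,0,0,0],[0,0,0,0]]

```text
t: 23.17
tool_pos: [0.6435, 0.0269, 0.0435]
tool_rot: [2.634, 1.711, 0.001]
contact_force: [-4.6, 0.5, 3.2]
opening: 0.057
```

The force changed sign, so the tin is on the bin floor. Releasing and retreating.

Request:
step_arm:
  moves:
    - [[0,0,0,0],[0,0,0,0],[0,0,0,0],[0,0,0,0],[0,0,0,0],[0,0,0,0],[0,0,0,0],[0,0,0,0]]
  grip: 0

```text
t: 23.83
tool_pos: [0.6432, 0.027, 0.0423]
tool_rot: [2.635, 1.711, 0.0]
contact_force: [-0.5, 0.5, 0.3]
opening: 0.0855
```

Request:
step_arm:
  moves:
    - [[0,0,1,0],[0,0,2,0],[0,0,3,0],[0,0,3,0],[0,0,3,0],[0,0,3,0],[-1,2,1,0],[-1.5,3,0,0],[-1.5,3,0,0],[-1.5,3,0,0]]

```text
t: 24.67
tool_pos: [0.5878, 0.1378, 0.2039]
tool_rot: [2.635, 1.709, 0.003]
contact_force: [0.2, 0.3, 0.6]
opening: 0.0855
```

Request:
step_arm:
  moves:
    - [[-1.5,3,0,0],[-1.5,3,0,0],[-1.5,3,0,0],[-1,2,0,0],[0,0,0,0],[0,0,0,0],[0,0,0,0]]

```text
t: 25.25
tool_pos: [0.5335, 0.2466, 0.2029]
tool_rot: [2.634, 1.711, 0.001]
contact_force: [1.0, 0.1, 1.2]
opening: 0.0854
```

Run:
```python
from h import *
o=readout.get_obs();print(o["t"],o["tool_pos"],o["contact_force"])
for n in ("side","top"):
    cv2.imwrite(f"pics/{n}9.png",viewer.get_image(n)); c=viewer.calibration(n)
    for th,z in(("tin_left_mid",.05),("bin_in",.006)):
        for d in nets.pinpoint(n,th): print(n,th,d["at"],round(d["confidence"],2),onz(c,d["at"],z).round(3))
```

```text
25.25 [0.53350767 0.24657248 0.2028864 ] [1.04296769 0.09647821 1.16398756]
side tin_left_mid [364.0, 157.7] 0.68 [0.648 0.03  0.05 ]
side bin_in [361.7, 171.8] 0.58 [0.643 0.028 0.006]
top tin_left_mid [305.9, 122.3] 0.96 [0.646 0.026 0.05 ]
top bin_in [303.1, 130.1] 0.85 [0.644 0.032 0.006]
```

View pics/side9.png

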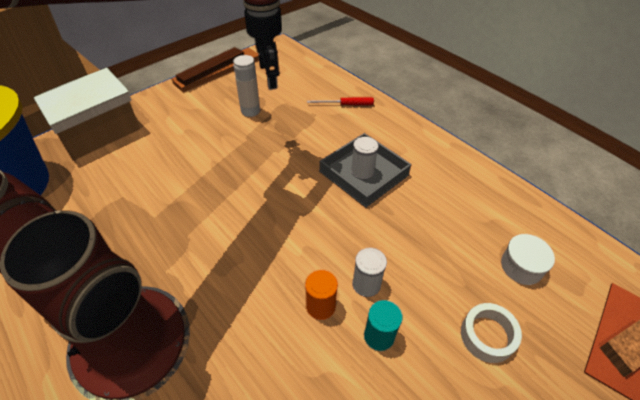

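The heavier tin stands upright in the bin at (365,158), the lighter one upright on the bench at (370,272), and the gripper is clear of both. Handing in.

```bash
python3 -c "
from station import ctrl; print(ctrl.finish_job())"
```

```text
the job is handed in; nothing more can be done
None
```

The job is handed in, with the heavier (left) tin upright in the grey bin and the lighter (right) tin upright on the bench. Time used was about 25 s of the 56 s allowed. The hand-in reports no verdict.

- **Weighing:** I lifted each tin about 35 mm, held it still and set it back where it stood. The left one pulled about 6.4 N (about 0.65 kg) and the right one about 1.9 N (about 0.20 kg).
- **Placing:** I lowered the left tin until the force changed sign, showing it was on the bin floor, then released it. Its centre measured within about 6 mm of the bin's centre in both cameras.
- **Last checks:** The last side picture shows both tins upright, nothing fallen and the gripper clear of everything. Earlier measurements put the right tin at about (0.426, -0.204), well outside the bin.
- **Disagreements:** The bin centre from the network and from its rim corners differed by about 7 mm each way, well inside the slack. The wrist-camera network found no tin points, so I measured the lids directly instead.

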